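# Move the doming punches to the other rack in reverse order

### The arm

A 6-joint arm with a two-finger parallel gripper is mounted at the origin on the work surface. World frame = base frame: x ahead of the robot, y to its left, z up, the work surface at z = 0. Lengths are in m, angles in rad, forces in N, time in s.
With the tool pointing down it reaches from about 0.425 to 0.95 m from the base axis. Payload 3.5 kg.
Tool frame: the origin (TCP) lies midway between the tips of the shut fingers; the grasp point (between the pads) lies 19 mm behind it; z points along the fingers, y is the line along which they close (so a half turn about z gives the same grasp; the last joint's range is limited). The gripper opens to 85 mm and grips with 20 to 120 N. Pads are 22 mm wide; open, the fingers measure 114 mm over their backs; the gripper's body (76 mm by 85 mm) begins 54 mm behind the grasp point. The pads swing forward as they close: fully open they stand 13 mm farther back than shut.
Start: joints at [1.175, 0.286, 1.577, -0, 1.279, -0.15], TCP at [0.164, 0.655, 0.231] pointing down, gripper open.
Joint ranges: [-2.77, 2.77], [-0.9, 2.22], [0.21, 2.48], [-1.53, 4.67], [0.24, 2.81], [-2.84, 2.84]. Speed limits (rad/s): [2.79, 2.79, 3.14, 3.14, 3.14, 3.14].

### API

Orientations are given as a unit quaternion [x, y, z, w].
In Python, from plant import ctrl gives the robot as it stands.
- The arm moves only by the tool send_rows, never from a script. Its argument "series" is a list that holds one entry, the list of rows, each a list of 7 numbers: the shift along the tool's x, y, z in cm, then the turn, a rotation vector about the tool's x, y, z in rad, then the opening, from -1 (shut) to 1 (fully open). In form: [[[x, y, z, rx, ry, rz, jaw], ...]]. A call has 1 to 10 rows; each row shifts and turns the commanded pose from where the row before left it, along the tool's axes as they then stand; what a row does not reach is not made up. A row lasts 1/8 s, in which the tool goes at most 62.5 mm and 10.7 degrees, less where a joint would pass 70% of its speed; a pose out of reach is approached as far as the arm can. A call is refused whole if a number of a shift passes 6.25 or a number of a turn 0.188, either way. A call with a gripper value outside its range is refused whole. The fingers move at their own pace and stop on an object; "force" is the grip in N (left out, the last holds). Time passes only in rows, so rows that do not move let the fingers close. It gives the time, the measured TCP pose, the force, the opening and the grip force at its end, in the units of the state.
- ctrl.get_state(): the state, without advancing time (a new reading comes with each control period).
- ctrl.read_camera(name): name is "scene" or "top"; returns a dict with "img" (420x560x3 uint8, red, green, blue), "fx", "fy", "cx", "cy" (pixels), "k1" (the pictures are not rectified: a ray, as slopes to the right and down, at radius r is drawn at 1 + k1 r^2 times it, then the intrinsics apply), "R" (3x3) and "t" (3): a world point X has camera coordinates R X + t. Camera axes: x right, y down, z forward; pixel columns grow to the right and rows downward; lengths in m; the calibration is good to about 2 mm. A picture is of the moment at which its call begins. There is no depth.
- ctrl.sign_off(): hands the job in; it is judged then, once.
The state is a dict: "time": time; "qpos": joint angles; "dq": joint speeds; "joint_efforts": joint torques, N m; "eef_pos": TCP position; "tcp_rot": TCP orientation; "contact_force": force on the tool from outside, world axes, zero at the start; "wrist_torque": the same for the moment, N m; "opening": opening from 0.0 (shut) to 1.0 (fully open); "finger_force": force on a finger pad.
Only numpy, scipy, OpenCV 4.12 (cv2) and the standard library are available. Lean on these libraries where they do the work, as an engineer would, in place of code of your own. Each camera call takes 0.05 s, during which the arm holds its last target. There are 200 camera calls.

### The job

Move the four doming punches from the rack with the coloured trays into the bays of the empty rack, one in each bay, in reverse order: the punch that stood nearest the white end of its rack goes into the bay farthest from the white end of the other rack, and so on along the row. Leave every punch standing upright on the floor of its bay, and never let one fall over.

Things in the scene. Friction and masses are not known exactly. Their poses are not given: they have to be found in the camera images.
- punch_red: Doming punch standing upright, 160 g nominal (hidden mass may vary by a third): red round foot 34 mm in diameter and 10 mm high, red cylindrical shank 20 mm in diameter from 10 to 61 mm height (grip here), and above it a steel ball of 22 mm diameter, top at 78 mm. Origin: centre of its underside; z up along the punch. Round, so its yaw means nothing.
- punch_blue: Doming punch standing upright, 160 g nominal (hidden mass may vary by a third): blue round foot 34 mm in diameter and 10 mm high, blue cylindrical shank 20 mm in diameter from 10 to 61 mm height (grip here), and above it a small steel ball of 14 mm diameter on a thin neck, top at 78 mm. Origin: centre of its underside; z up along the punch. Round, so its yaw means nothing.
- punch_green: Doming punch standing upright, 160 g nominal (hidden mass may vary by a third): green round foot 34 mm in diameter and 10 mm high, green cylindrical shank 20 mm in diameter from 10 to 61 mm height (grip here), and above it a flat-topped brass cylinder of 20 mm diameter, top at 75 mm. Origin: centre of its underside; z up along the punch. Round, so its yaw means nothing.
- punch_yellow: Doming punch standing upright, 160 g nominal (hidden mass may vary by a third): yellow round foot 34 mm in diameter and 10 mm high, yellow cylindrical shank 20 mm in diameter from 10 to 61 mm height (grip here), and above it a blunt brass cone, 20 mm wide at its foot, top at 80 mm. Origin: centre of its underside; z up along the punch. Round, so its yaw means nothing.
- seat_red: Shallow red tray on the old rack, in which the red punch stands at the start: 62 x 62 mm, 14 mm high, rim 3 mm thick, inner floor 4 mm above its underside. Fixed to the old rack, one of four in a row whose order differs each time. Origin: centre of its underside; axes as the old rack's. Stays where it is.
- seat_blue: Shallow blue tray on the old rack, in which the blue punch stands at the start: 62 x 62 mm, 14 mm high, rim 3 mm thick, inner floor 4 mm above its underside. Fixed to the old rack, one of four in a row whose order differs each time. Origin: centre of its underside; axes as the old rack's. Stays where it is.
- seat_green: Shallow green tray on the old rack, in which the green punch stands at the start: 62 x 62 mm, 14 mm high, rim 3 mm thick, inner floor 4 mm above its underside. Fixed to the old rack, one of four in a row whose order differs each time. Origin: centre of its underside; axes as the old rack's. Stays where it is.
- seat_yellow: Shallow yellow tray on the old rack, in which the yellow punch stands at the start: 62 x 62 mm, 14 mm high, rim 3 mm thick, inner floor 4 mm above its underside. Fixed to the old rack, one of four in a row whose order differs each time. Origin: centre of its underside; axes as the old rack's. Stays where it is.
- old_rack: Dark wooden board, 104 (x) x 292 (y) x 10 mm, with the four coloured trays on it in a row and a white block (26 mm long, 24 mm high) added at its +y end: the white end. Fixed, left or right of the other rack. Origin: centre of the board's underside, on the bench; y runs along the row to the white end; tray centres at x = 0, y = +105, +35, -35, -105 mm, undersides at z = 10 mm.
- new_rack: Dark wooden board of the same size with the same white block at its +y end and four empty square bays in a row, each 58 x 58 mm inside, floor 10 mm above the bench, walls 12 mm thick and 12 mm high above the floor. Fixed. Origin: centre of the board's underside, on the bench; y runs along the row to the white end; bay centres at x = 0, y = +105, +35, -35, -105 mm. Either rack may be 0.3 rad askew.

How it is judged:
By the outcome, as a careful person would: the job done as asked, in the order asked, and still so for the second after the job is handed in, with the robot touching nothing.
It also fails if it takes over 128 s, if anything falls off the work surface, if the arm or the gripper's body presses on something with over 40 N, if the wrist force passes 120 N, or if a joint passes its speed limit or range.

## Working session

There is one attempt and no reset: what is moved stays moved. The work goes in short steps, Python scripts to look and compute and a tool call to move; the robot and the scene stay as the last step left them, time stands still between calls to the robot, and variables do not carry over. Pictures are saved under pics/ and viewed, at most 14 in all, crops included, and the job is handed in when it is done.

Besides the shell and the picture viewer there is one more tool, called by a JSON object that holds its "op" and its "data", one argument or row to a line. send_rows: Moves the arm, as the interface text tells. Its arguments: {"type":"object","properties":{"series":{"type":"array"},"force":{"type":"number"}},"required":["series"]}

```bash
mkdir -p pics; ls; python3 - <<'E'
from plant import ctrl
import cv2
for n in("scene","top"):
    c=ctrl.read_camera(n); cv2.imwrite(f"pics/{n}0.png",c["img"][:,:,::-1])
    print(n,c["fx"],c["fy"],c["cx"],c["cy"],c["k1"],c["R"],c["t"])
print(ctrl.get_state())
E
```

```text
pics
scene 415.8024430510261 415.8024430510261 280.2688447648754 208.75361523662693 -0.011386138403071625 [[-0.34206285  0.9395301  -0.01661904]
 [ 0.63235748  0.21707382 -0.7436417 ]
 [-0.69506621 -0.26488137 -0.66837177]] [ 0.1843403  -0.2811881   1.28255741]
top 436.3473393116953 436.3473393116953 285.8266404474241 212.9086849210565 -0.13227248683668405 [[-0.01229338 -0.99972853 -0.01979251]
 [-0.9954161   0.01411307 -0.09459178]
 [ 0.09484543  0.01853893 -0.99531937]] [0.01426211 0.52623673 1.02704627]
{'time': 0.1, 'qpos': array([ 1.17499375e+00,  2.87122300e-01,  1.57800746e+00,  2.01156211e-05,
        1.27860235e+00, -1.49986170e-01]), 'dq': array([ 4.66272131e-04, -9.05060347e-04, -5.29522461e-03, -5.91515667e-05,
        2.05240125e-03,  1.61108540e-04]), 'joint_efforts': array([ 6.11089417e-04, -4.07300091e+01, -2.93698293e+01, -1.55670605e-04,
        3.48892027e-03, -2.11009177e-05]), 'eef_pos': array([0.16399013, 0.65417506, 0.23006787]), 'tcp_rot': array([ 1.22601801e-01,  9.92455366e-01, -1.02755071e-03, -2.97585902e-04]), 'contact_force': array([-0.09669295,  0.39547541, -0.65467627]), 'wrist_torque': array([ 0.00393955, -0.03517771, -0.0051849 ]), 'finger_force': 0.0, 'opening': 1.0005196042067164}
```

View pics/scene0.png

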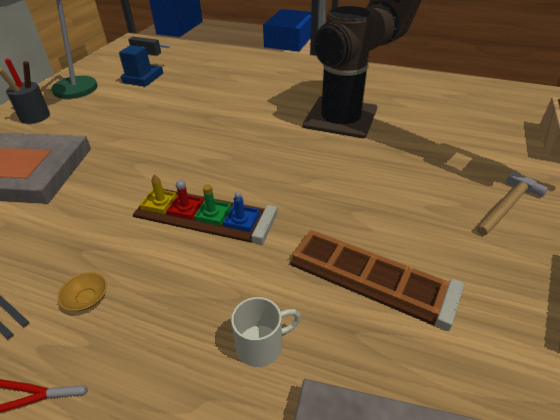

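View pics/top0.png

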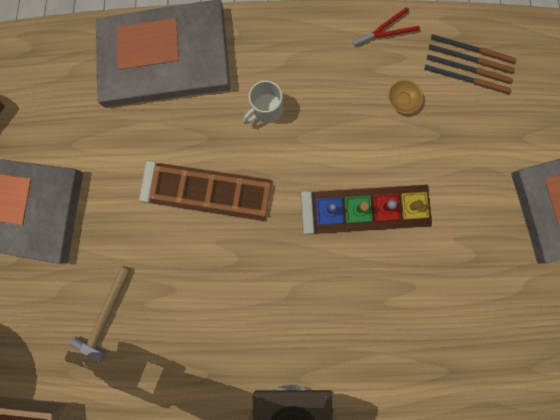

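Top view: the old rack is on the right, with its white end at (308,212) and blue, green, red, yellow at (331,210), (359,209), (388,207), (416,206). The empty rack is on the left, white end at (148,182), bays from (168,185) to (254,196). The order in the scene view agrees. Next I'll view enlarged crops.

```bash
python3 - <<'E'
import cv2,numpy as np
s=cv2.imread("pics/scene0.png");t=cv2.imread("pics/top0.png")
a=cv2.resize(t[180:240,298:438],None,fx=5.5,fy=5.5,interpolation=cv2.INTER_CUBIC)[:, :770]
b=cv2.resize(s[172:242,130:280],None,fx=5.1,fy=5.1,interpolation=cv2.INTER_CUBIC)
b=b[:266+90]
w=800
im=np.zeros((600,800,3),np.uint8); im[:270,:770]=a[:270]; im[270:600,:765]=b[:330]
cv2.imwrite("pics/c1.png",im)
E
```

```text
(no output)
```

View pics/c1.png

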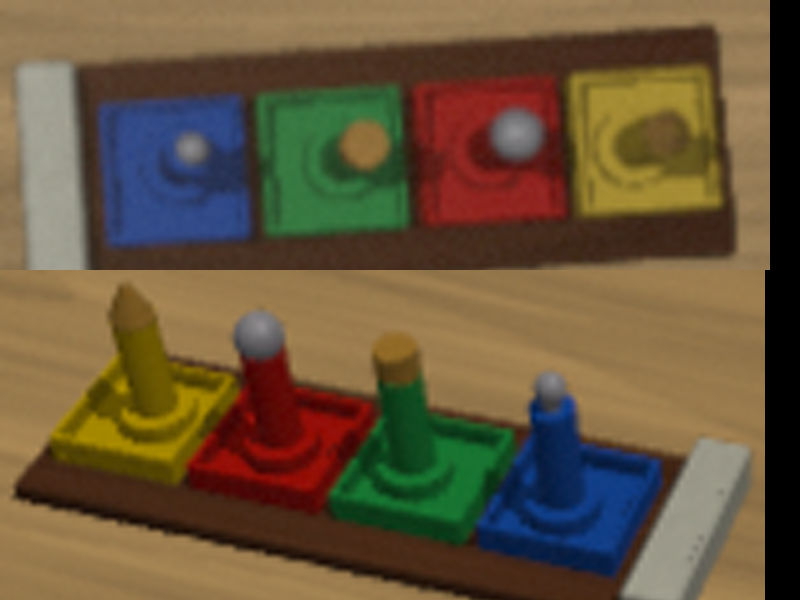

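The top half of the crop is the top view: blue ball at crop (191,149), green cap (365,145), red ball (517,134), yellow cone (668,132). All four punches stand upright. In the scene half the tips are at (551,387), (396,341), (260,336) and (126,287). Next is the empty rack, along with mask candidates.

```bash
cat > h.py <<'E'
import cv2,numpy as np,json
from plant import ctrl
def cams(): return {n:ctrl.read_camera(n) for n in("scene","top")}
def ray(c,p):
    K=np.array([[c["fx"],0,c["cx"]],[0,c["fy"],c["cy"]],[0,0,1]])
    u=cv2.undistortPoints(np.array([[p]],float),K,np.array([c["k1"],0,0,0,0.]))[0,0]  # r^2 model as told
    d=c["R"].T@np.array([*u,1]); return -c["R"].T@c["t"],d/np.linalg.norm(d)
def plane(c,p,z):
    o,d=ray(c,p); return o+d*(z-o[2])/d[2]
def tri(cs,ps):
    r=[ray(c,p) for c,p in zip(cs,ps)]
    P=[np.eye(3)-np.outer(d,d) for o,d in r]
    X=np.linalg.solve(sum(P),sum(p@o for p,(o,d) in zip(P,r)))
    return X,max(np.linalg.norm(p@(X-o)) for p,(o,d) in zip(P,r))
def hsv(c): return cv2.cvtColor(c["img"],cv2.COLOR_RGB2HSV)
def blobs(m,amin=15):
    n,l,s,ce=cv2.connectedComponentsWithStats(m.astype(np.uint8))
    return sorted([(int(s[i,4]),*ce[i].round(2),*s[i,:4].tolist()) for i in range(1,n) if s[i,4]>=amin],reverse=True)
def crop(m,x0,y0,x1,y1):
    o=np.zeros_like(m);o[y0:y1,x0:x1]=m[y0:y1,x0:x1];return o
E
python3 - <<'E'
from h import *
C=cams()
W={"scene":(125,165,285,245),"top":(300,182,435,236)}
for n,c in C.items():
    H,S,V=cv2.split(hsv(c)); print(n)
    hues={"yellow":((H>22)&(H<33)&(S>150)),"red":((H<6)|(H>174))&(S>130),"green":(H>45)&(H<85)&(S>100),"blue":(H>100)&(H<125)&(S>120)}
    for k,m in hues.items(): print(k,blobs(crop(m,*W[n]),60)[:2])
    print("steel",blobs(crop((S<70)&(V>70),*W[n]),8)[:4])
    print("brass",blobs(crop((H>=11)&(H<=21)&(S>150)&(V>90),*W[n]),8)[:6])
s=C["scene"]["img"][228:328,285:470,::-1];t=C["top"]["img"][155:225,135:280,::-1]
im=np.zeros((600,800,3),np.uint8)
a=cv2.resize(t,None,fx=3.5,fy=3.5,interpolation=cv2.INTER_CUBIC);b=cv2.resize(s,None,fx=3.5,fy=3.5,interpolation=cv2.INTER_CUBIC)
im[:a.shape[0],:a.shape[1]]=a; im[248:248+b.shape[0],:b.shape[1]]=b
cv2.imwrite("pics/c2.png",im)
for n,pts in {"scene":[(157,178),(209,190)],"top":[(419,204),(364,206),(410,215),(225,180),(197,190),(183,187)]}.items():
    h=hsv(C[n]); print(n,[(p,h[p[1],p[0]].tolist()) for p in pts])
E
```

```text
scene
yellow [(643, np.float64(157.57), np.float64(199.39), 140, 183, 36, 31)]
red [(674, np.float64(184.48), np.float64(205.06), 167, 188, 36, 32)]
green [(710, np.float64(212.5), np.float64(210.83), 195, 194, 36, 32)]
blue [(750, np.float64(241.12), np.float64(216.22), 223, 197, 37, 35)]
steel [(538, np.float64(263.94), np.float64(224.27), 251, 205, 26, 39), (65, np.float64(180.43), np.float64(183.72), 176, 180, 10, 8), (31, np.float64(237.9), np.float64(194.42), 235, 192, 8, 6)]
brass [(62, np.float64(207.29), np.float64(187.92), 203, 184, 9, 10), (61, np.float64(155.13), np.float64(179.49), 151, 175, 10, 9), (8, np.float64(167.62), np.float64(207.5), 166, 204, 5, 8)]
top
yellow [(587, np.float64(413.85), np.float64(205.57), 401, 192, 28, 27)]
red [(623, np.float64(385.72), np.float64(207.46), 372, 194, 29, 28)]
green [(611, np.float64(357.07), np.float64(209.27), 344, 196, 29, 27)]
blue [(593, np.float64(329.08), np.float64(211.13), 316, 198, 27, 27)]
steel [(490, np.float64(307.14), np.float64(212.2), 301, 191, 14, 43), (66, np.float64(391.52), np.float64(204.03), 387, 200, 10, 9), (27, np.float64(332.56), np.float64(206.59), 330, 204, 6, 6)]
brass [(48, np.float64(418.35), np.float64(204.15), 415, 200, 8, 9), (27, np.float64(363.85), np.float64(206.0), 361, 203, 7, 7)]
scene [((157, 178), [19, 186, 118]), ((209, 190), [19, 191, 91])]
top [((419, 204), [18, 149, 111]), ((364, 206), [18, 149, 145]), ((410, 215), [23, 176, 164]), ((225, 180), [13, 151, 123]), ((197, 190), [12, 140, 80]), ((183, 187), [13, 149, 120])]
```

View pics/c2.png

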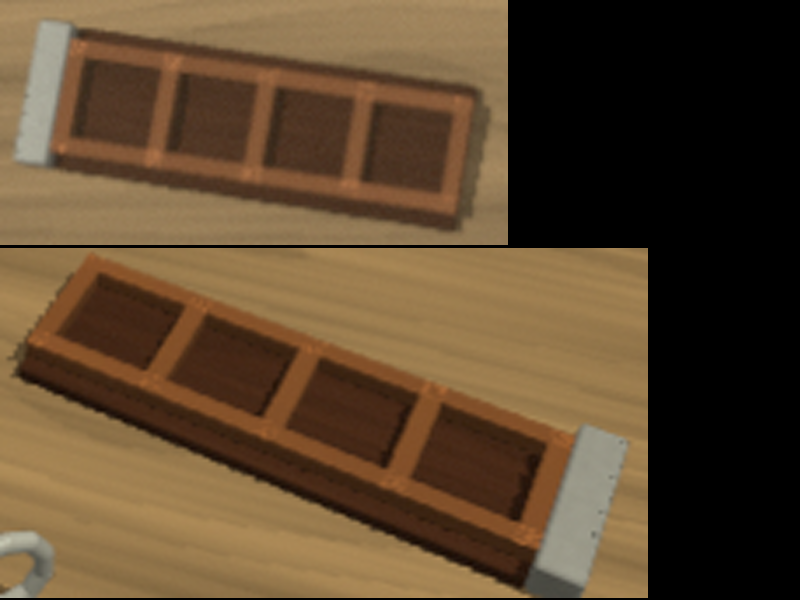

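The crop shows the empty rack in both views: lighter wall tops frame four dark bay openings, and nothing is in them. Next I'll triangulate the bay openings, trays and punch tops.

```bash
cat > m.py <<'E'
from h import *
C=cams(); cs=[C["scene"],C["top"]]
np.set_printoptions(precision=4,suppress=True)
W={"scene":(125,165,285,245),"top":(300,182,435,236)}
N={"scene":(285,228,470,328),"top":(135,155,280,225)}
# bays: holes in the wall-top mask
B={}
for n,c in C.items():
    H,S,V=cv2.split(cv2.GaussianBlur(hsv(c),(3,3),0))
    x0,y0,x1,y1=N[n]
    best=None
    for th in range(60,130,3):
        m=crop(((V>=th)&(H<16)&(S>100)),*N[n]).astype(np.uint8)
        cn,hi=cv2.findContours(m,cv2.RETR_CCOMP,cv2.CHAIN_APPROX_NONE)
        if hi is None: continue
        ho=[k for k,h in zip(cn,hi[0]) if h[3]>=0 and cv2.contourArea(k)>150]
        if len(ho)==4:
            best=(th,ho) if best is None or sum(map(cv2.contourArea,ho))<sum(map(cv2.contourArea,best[1])) else best
    if best is None: print(n,"no holes"); continue
    ce=[]
    for k in best[1]:
        M=cv2.moments(k); ce.append((M["m10"]/M["m00"],M["m01"]/M["m00"]))
    ce.sort(key=lambda p:p[0],reverse=(n=="scene"))   # from the white end
    B[n]=ce; print(n,best[0],[cv2.contourArea(k) for k in best[1]],np.array(ce).round(1).tolist())
X=[]
for a,b in zip(B["scene"],B["top"]):
    p,e=tri(cs,(a,b)); X.append(p); print("bay",p,"err",round(e,4),"top@.022",plane(cs[1],b,.022),"sc@.022",plane(cs[0],a,.022))
X=np.array(X); print("spacing",np.linalg.norm(np.diff(X,axis=0)[:,:2],axis=1),"row dir",np.arctan2(*(X[0]-X[3])[1::-1]))
# trays and tops
def tops(n):
    H,S,V=cv2.split(hsv(C[n])); w=W[n]
    st=[b for b in blobs(crop((S<70)&(V>70),*w),15) if b[0]<150][:2]
    br=blobs(crop((H>=11)&(H<=21)&(S>(150 if n=="scene" else 120))&(V>90),*w),15)
    if n=="top": br=[b for b in br if 30<b[0]<150]
    return dict(red=st[0][1:3],blue=st[1][1:3],br=br[:4])
T={n:tops(n) for n in C}
for n in T: print(n,T[n]["br"])
def pick(n,x,y): return min(T[n]["br"],key=lambda b:np.hypot(b[1]-x,b[2]-y))[1:3]
for k,s,t in (("red",T["scene"]["red"],T["top"]["red"]),("blue",T["scene"]["blue"],T["top"]["blue"]),
  ("green",pick("scene",207,188),pick("top",364,206)),("yellow",pick("scene",155,179),pick("top",419,204))):
    p,e=tri(cs,(s,t)); print(k,"top part",p,"err",round(e,4))
hue={"blue":lambda H,S:(H>100)&(H<125)&(S>120),"green":lambda H,S:(H>45)&(H<85)&(S>100),"red":lambda H,S:((H<6)|(H>174))&(S>130),"yellow":lambda H,S:(H>22)&(H<33)&(S>130)}
Y=[]
for k,f in hue.items():
    H,S,V=cv2.split(hsv(C["top"])); m=crop(f(H,S),*W["top"]).astype(np.uint8)
    cn=max(cv2.findContours(m,0,2)[0],key=cv2.contourArea); r=cv2.minAreaRect(cn)
    Y.append(plane(cs[1],r[0],.024)); print("tray",k,np.array(r[1]).round(1),Y[-1])
Y=np.array(Y); print("spacing",np.linalg.norm(np.diff(Y,axis=0),axis=1),"row dir",np.arctan2(*(Y[0]-Y[3])[1::-1]))
E
python3 m.py
```

```text
scene 66 [262.5, 198.0, 222.0, 167.5] [[428.0, 286.4], [392.1, 272.1], [355.3, 257.5], [325.1, 245.7]]
top 78 [429.0, 297.5, 178.5, 171.5] [[164.2, 179.9], [190.9, 184.5], [219.8, 193.5], [249.8, 196.2]]
bay [0.6094 0.3063 0.0404] err 0.004 top@.022 [0.6131 0.3079 0.022 ] sc@.022 [0.592  0.3127 0.022 ]
bay [0.5966 0.2401 0.0397] err 0.0041 top@.022 [0.6002 0.2403 0.022 ] sc@.022 [0.5796 0.2445 0.022 ]
bay [0.5749 0.1685 0.0308] err 0.002 top@.022 [0.5766 0.1681 0.022 ] sc@.022 [0.5662 0.1696 0.022 ]
bay [0.5657 0.0999 0.0316] err 0.0066 top@.022 [0.5688 0.0945 0.022 ] sc@.022 [0.5547 0.1042 0.022 ]
spacing [0.0675 0.0748 0.0693] row dir 1.3623863869495658
scene [(63, np.float64(207.32), np.float64(187.86), 203, 184, 9, 10), (60, np.float64(155.07), np.float64(179.45), 151, 175, 10, 9)]
top [(51, np.float64(418.39), np.float64(203.73), 415, 200, 8, 9), (49, np.float64(363.69), np.float64(206.1), 360, 203, 8, 8)]
red top part [ 0.5372 -0.2347  0.0841] err 0.0015
blue top part [ 0.5327 -0.0985  0.0867] err 0.0018
green top part [ 0.533  -0.17    0.0864] err 0.0013
yellow top part [ 0.5378 -0.299   0.0806] err 0.0003
tray blue [25.1 25.1] [ 0.5298 -0.0974  0.024 ]
tray green [26.2 26.3] [ 0.5336 -0.1671  0.024 ]
tray red [26.7 26.9] [ 0.5375 -0.2361  0.024 ]
tray yellow [25. 27.] [ 0.5401 -0.3059  0.024 ]
spacing [0.0698 0.0691 0.0698] row dir 1.6202848992779462
```

Punch tops and trays check out: heights within 3 mm, spacing 70 mm. The bay masks are ragged, so I'll use dark-floor blobs instead.

```bash
cat > b.py <<'E'
from h import *
np.set_printoptions(precision=4,suppress=True)
C=cams(); cs=[C["scene"],C["top"]]
N={"scene":(285,228,470,328),"top":(135,155,280,225)}
Q={}
for n,c in C.items():
    V=cv2.GaussianBlur(c["img"][:,:,0],(5,5),0)
    for th in range(60,120,2):
        m=crop(V<th,*N[n])
        k=np.ones((3,3),np.uint8)
        b=[x for x in blobs(cv2.morphologyEx(m.astype(np.uint8),cv2.MORPH_OPEN,k),150) if x[0]<750 and x[5]<45 and x[6]<45]
        if len(b)==4: Q.setdefault(n,[]).append((th,b))
    th,b=Q[n][-1]; b.sort(key=lambda x:x[1],reverse=(n=="scene"))
    print(n,[q[0] for q in Q[n]],[x[0] for x in b],[(float(x[1]),float(x[2])) for x in b]); Q[n]=[x[1:3] for x in b]
X=[]
for a,b in zip(Q["scene"],Q["top"]):
    p,e=tri(cs,(a,b)); X.append(p); print("bay",p,"err",round(e,4),"top@.022",plane(cs[1],b,.022),"sc@.022",plane(cs[0],a,.022))
X=np.array(X); print(np.linalg.norm(np.diff(X,axis=0)[:,:2],axis=1),np.arctan2(*(X[0]-X[3])[1::-1]))
E
python3 b.py
```

```text
scene [70, 72, 74, 76, 78, 80, 82, 84, 86, 88] [740, 667, 589, 532] [(421.94, 288.9), (385.67, 274.54), (351.58, 261.13), (319.54, 248.58)]
top [80, 82, 84, 86, 88, 90, 92, 94, 96, 98, 100, 102, 104, 106, 108, 110, 112, 114, 116, 118] [586, 601, 612, 621] [(167.46, 183.92), (194.81, 188.03), (222.53, 192.31), (250.66, 196.53)]
bay [0.6026 0.301  0.0224] err 0.0018 top@.022 [0.6028 0.2993 0.022 ] sc@.022 [0.6016 0.3028 0.022 ]
bay [0.5908 0.232  0.0226] err 0.0019 top@.022 [0.5912 0.2303 0.022 ] sc@.022 [0.5896 0.2339 0.022 ]
bay [0.5789 0.1631 0.0225] err 0.0018 top@.022 [0.5794 0.1614 0.022 ] sc@.022 [0.5779 0.1648 0.022 ]
bay [0.5674 0.0941 0.0225] err 0.0018 top@.022 [0.5679 0.0924 0.022 ] sc@.022 [0.5663 0.0957 0.022 ]
[0.0699 0.0699 0.07  ] 1.4022001402442725
```

Bays are consistent: rim measured at 22.5 mm, spacing 70 mm. I'll align the tool with the world axes, so that tool x is world y and tool y is world x.

{"op": "send_rows", "data": {
  "series": [
    [[0,0,0,0,0,0.166,1],[0,0,0,0,0,0.166,1],[0,0,0,0,0,0.166,1],[0,0,0,0,0,0.166,1],[0,0,0,0,0,0.166,1],[0,0,0,0,0,0.166,1],[0,0,0,0,0,0.166,1],[0,0,0,0,0,0.166,1],[0,0,0,0,0,0,1]]
  ],
  "force": 40
}}

```text
time: 1.52
eef_pos: [0.1642, 0.6547, 0.2313]
tcp_rot: [0.707, 0.707, 0.0, -0.0]
contact_force: [-0.0, 0.6, 0.1]
opening: 0.996
finger_force: 0.0
```

{"op": "send_rows", "data": {
  "series": [
    [[-5,5,0,0,0,0,1],[-5,5,0,0,0,0,1],[-5,5,0,0,0,0,1],[-5,5,0,0,0,0,1],[-5,5,0,0,0,0,1],[-5,5,0,0,0,0,1],[-5,5,0,0,0,0,1],[0,0,0,0,0,0,1],[0,0,0,0,0,0,1]]
  ]
}}

```text
time: 2.65
eef_pos: [0.4725, 0.3445, 0.2313]
tcp_rot: [0.708, 0.706, -0.0, -0.0]
contact_force: [-0.4, 0.2, -0.1]
opening: 0.999
finger_force: 0.0
```

{"op": "send_rows", "data": {
  "series": [
    [[-4.9,0.7,0,0,0,0,1],[-4.9,0.7,0,0,0,0,1],[-4.9,0.7,0,0,0,0,1],[-4.9,0.7,0,0,0,0,1],[-4.9,0.7,0,0,0,0,1],[-4.9,0.7,0,0,0,0,1],[-4.9,0.7,0,0,0,0,1],[-4.9,0.6,0,0,0,0,1],[-4.9,0.6,0,0,0,0,1],[0,0,0,0,0,0,1]]
  ]
}}

```text
time: 3.9
eef_pos: [0.5327, -0.0977, 0.2314]
tcp_rot: [0.708, 0.706, 0.0, 0.0]
contact_force: [-0.2, -0.1, -0.5]
opening: 0.996
finger_force: 0.0
```

{"op": "send_rows", "data": {
  "series": [
    [[0,0,4,0,0,0,1],[0,0,4,0,0,0,1],[0,0,4,0,0,0,1],[0,0,3,0,0,0,1],[0,0,2.4,0,0,0,1],[0,0,2,0,0,0,1],[0,0,0,0,0,0,1]]
  ]
}}

```text
time: 4.78
eef_pos: [0.5309, -0.0939, 0.0357]
tcp_rot: [0.707, 0.707, -0.001, -0.002]
contact_force: [0.3, 0.4, -0.3]
opening: 1.002
finger_force: 0.0
```

```bash
python3 - <<'E'
from h import *
C=cams()
a=cv2.resize(C["scene"]["img"][150:250,130:290,::-1],None,fx=4,fy=4,interpolation=2)
cv2.imwrite("pics/g1.png",a); s=ctrl.get_state(); print(s["eef_pos"],s["contact_force"])
E
```

```text
[ 0.53274676 -0.09533782  0.03791098] [-0.03289773 -0.19904946  0.91253515]
```

View pics/g1.png

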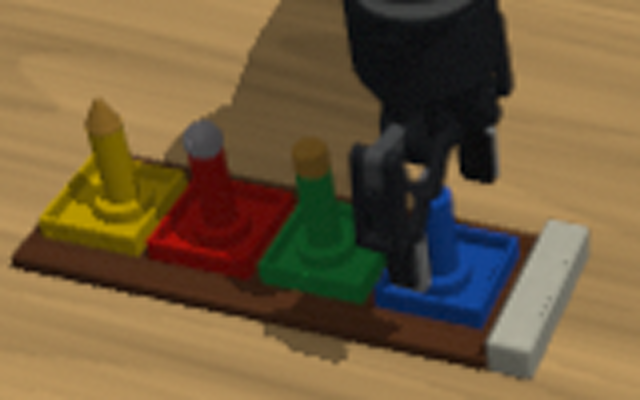

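The open fingers straddle the blue punch, near finger at crop (405,270), far finger at (480,150), punch shank at (440,230), all clear of the neighbours. I'll make a small y correction and close.

{"op": "send_rows", "data": {
  "series": [
    [[-0.3,0,0,0,0,0,1],[0,0,0,0,0,0,0.4],[0,0,0,0,0,0,-0.2],[0,0,0,0,0,0,-0.6],[0,0,0,0,0,0,-1],[0,0,0,0,0,0,-1],[0,0,0,0,0,0,-1],[0,0,0,0,0,0,-1],[0,0,0,0,0,0,-1],[0,0,0,0,0,0,-1]]
  ]
}}

```text
time: 6.12
eef_pos: [0.5325, -0.0998, 0.0374]
tcp_rot: [0.708, 0.706, 0.0, 0.0]
contact_force: [0.5, -1.1, 0.5]
opening: 0.222
finger_force: 39.0
```

{"op": "send_rows", "data": {
  "series": [
    [[0,0,-1,0,0,0,-1],[0,0,-2,0,0,0,-1],[0,0,-3,0,0,0,-1],[0,0,-3,0,0,0,-1],[0,0,-3,0,0,0,-1],[0,0,-2,0,0,0,-1],[0,0,0,0,0,0,-1]]
  ]
}}

```text
time: 7.0
eef_pos: [0.5332, -0.1, 0.1795]
tcp_rot: [0.708, 0.706, 0.001, 0.002]
contact_force: [-1.1, -0.2, -0.8]
opening: 0.226
finger_force: 39.1
```

{"op": "send_rows", "data": {
  "series": [
    [[2,0.5,0,0,0,0,-1],[3,0.5,0,0,0,0,-1],[3,0.5,0,0,0,0,-1],[3,0.5,0,0,0,0,-1],[3,0.5,0,0,0,0,-1],[3,0.5,0,0,0,0,-1],[2.3,0.5,0,0,0,0,-1],[0,0,0,0,0,0,-1],[0,0,0,0,0,0,-1]]
  ]
}}

```text
time: 8.12
eef_pos: [0.5671, 0.0927, 0.1762]
tcp_rot: [0.708, 0.706, -0.001, -0.001]
contact_force: [-0.7, -0.3, -0.5]
opening: 0.223
finger_force: 39.1
```

```bash
python3 - <<'E'
from h import *
C=cams(); s=ctrl.get_state(); print(s["eef_pos"],s["contact_force"],s["opening"],s["finger_force"])
a=cv2.resize(C["scene"]["img"][130:330,230:470,::-1],None,fx=3,fy=3,interpolation=2)
cv2.imwrite("pics/g2.png",a)
E
```

```text
[0.56746111 0.09231091 0.17669886] [-0.42776143  0.55525863 -1.20004226] 0.2201564830579787 39.13316488265991
```

View pics/g2.png

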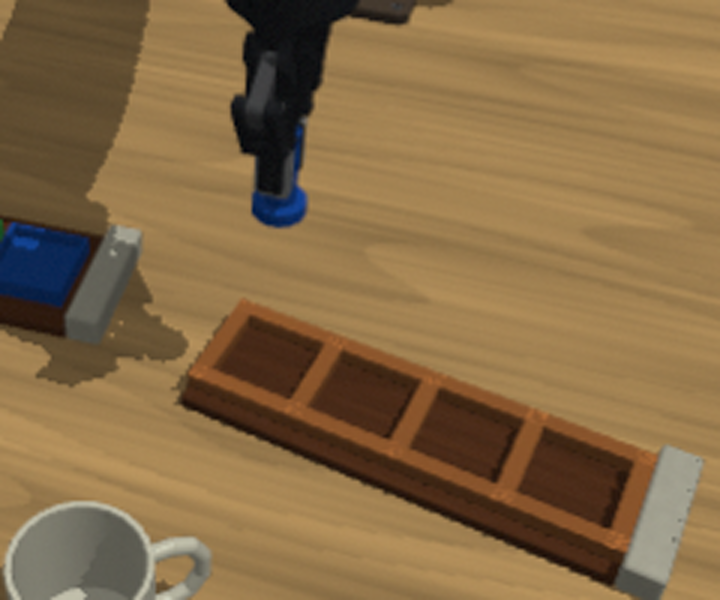

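The blue punch hangs upright in the grip, its foot at crop (280,207). Next I'll lower it into the bay farthest from the white end.

{"op": "send_rows", "data": {
  "series": [
    [[0.1,0,3,0,0,0,-1],[0,0,3,0,0,0,-1],[0,0,3,0,0,0,-1],[0,0,2.4,0,0,0,-1],[0,0,1.2,0,0,0,-1],[0,0,0.8,0,0,0,-1],[0,0,0.4,0,0,0,-1],[0,0,0,0,0,0,-1],[0,0,0,0,0,0,-1]]
  ]
}}

```text
time: 9.35
eef_pos: [0.5685, 0.0942, 0.0401]
tcp_rot: [0.708, 0.706, 0.001, 0.001]
contact_force: [0.6, -0.3, -1.2]
opening: 0.224
finger_force: 39.2
```

{"op": "send_rows", "data": {
  "series": [
    [[0,0,0.4,0,0,0,-1],[0,0,0.1,0,0,0,-1],[0,0,0,0,0,0,-1]]
  ]
}}

```text
time: 9.72
eef_pos: [0.5677, 0.0941, 0.0341]
tcp_rot: [0.708, 0.706, -0.0, -0.0]
contact_force: [0.6, 0.5, -0.5]
opening: 0.221
finger_force: 39.2
```

{"op": "send_rows", "data": {
  "series": [
    [[0,0,0.1,0,0,0,-1],[0,0,0,0,0,0,-1],[0,0,0,0,0,0,-1]]
  ]
}}

```text
time: 10.1
eef_pos: [0.568, 0.0941, 0.0335]
tcp_rot: [0.708, 0.706, 0.0, 0.0]
contact_force: [0.1, 0.0, 0.4]
opening: 0.221
finger_force: 39.2
```

The weight has come off the wrist, so the punch is on the floor. I'll open and rise.

{"op": "send_rows", "data": {
  "series": [
    [[0,0,0,0,0,0,-0.4],[0,0,0,0,0,0,-0.2],[0,0,0,0,0,0,0.2],[0,0,0,0,0,0,0.6],[0,0,0,0,0,0,1],[0,0,0,0,0,0,1],[0,0,-2,0,0,0,1],[0,0,-3,0,0,0,1],[0,0,-4,0,0,0,1],[0,0,-4,0,0,0,1]]
  ]
}}

```text
time: 11.35
eef_pos: [0.5681, 0.0941, 0.1661]
tcp_rot: [0.708, 0.706, 0.001, 0.001]
contact_force: [-0.2, 0.2, 0.4]
opening: 1.001
finger_force: 0.0
```

{"op": "send_rows", "data": {
  "series": [
    [[-4.8,-0.6,-1,0,0,0,1],[-4.8,-0.6,-1,0,0,0,1],[-4.8,-0.6,0,0,0,0,1],[-4.8,-0.6,0,0,0,0,1],[-4.8,-0.6,0,0,0,0,1],[-2.4,-0.5,0,0,0,0,1],[0,0,0,0,0,0,1],[0,0,0,0,0,0,1]]
  ]
}}

```text
time: 12.35
eef_pos: [0.5323, -0.1692, 0.1842]
tcp_rot: [0.708, 0.706, 0.0, 0.0]
contact_force: [-0.6, 0.8, 0.1]
opening: 1.002
finger_force: 0.0
```

```bash
python3 - <<'E'
from h import *
C=cams(); s=ctrl.get_state(); print(s["eef_pos"],s["opening"])
a=cv2.resize(C["scene"]["img"][100:300,130:350,::-1],None,fx=3,fy=3,interpolation=2)
cv2.imwrite("pics/g3.png",a)
E
```

```text
[ 0.5323247  -0.16870139  0.18375967] 0.9971906627300382
```

View pics/g3.png

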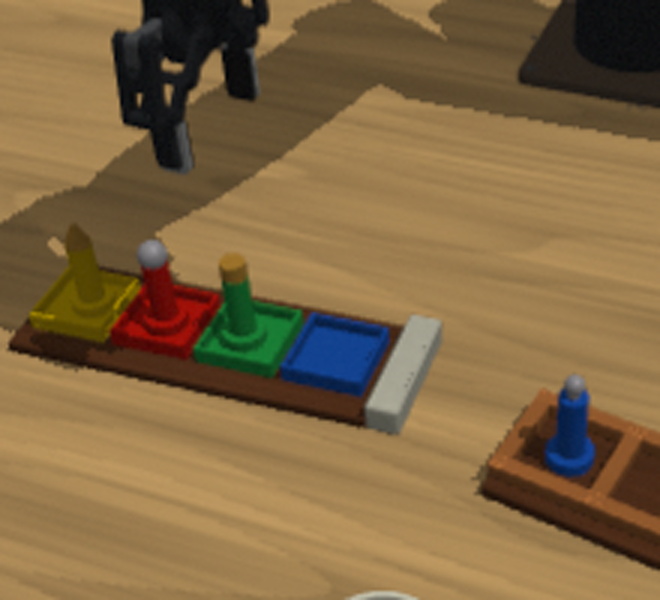

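Blue stands upright inside its bay, foot at crop (570,457). Green at (237,310) is next.

{"op": "send_rows", "data": {
  "series": [
    [[-0.1,0.1,3,0,0,0,1],[0,0,4,0,0,0,1],[0,0,4,0,0,0,1],[0,0,2.4,0,0,0,1],[0,0,1.2,0,0,0,1],[0,0,0,0,0,0,1],[0,0,0,0,0,0,1]]
  ]
}}

```text
time: 13.32
eef_pos: [0.5342, -0.171, 0.0387]
tcp_rot: [0.708, 0.706, 0.0, 0.001]
contact_force: [-0.3, -0.1, -0.8]
opening: 1.002
finger_force: 0.0
```

{"op": "send_rows", "data": {
  "series": [
    [[0,0,0,0,0,0,0.4],[0,0,0,0,0,0,-0.2],[0,0,0,0,0,0,-0.6],[0,0,0,0,0,0,-1],[0,0,0,0,0,0,-1],[0,0,0,0,0,0,-1],[0,0,0,0,0,0,-1],[0,0,0,0,0,0,-1],[0,0,0,0,0,0,-1]]
  ]
}}

```text
time: 14.45
eef_pos: [0.5334, -0.1709, 0.0376]
tcp_rot: [0.708, 0.706, 0.0, 0.0]
contact_force: [1.0, 0.7, 2.2]
opening: 0.222
finger_force: 39.0
```

{"op": "send_rows", "data": {
  "series": [
    [[0,0,-1,0,0,0,-1],[0,0,-2,0,0,0,-1],[0,0,-3,0,0,0,-1],[0,0,-3,0,0,0,-1],[0,0,-3,0,0,0,-1],[0,0,-2,0,0,0,-1],[0,0,0,0,0,0,-1]]
  ]
}}

```text
time: 15.32
eef_pos: [0.5341, -0.1713, 0.1797]
tcp_rot: [0.708, 0.706, 0.001, 0.002]
contact_force: [0.5, 0.8, -2.5]
opening: 0.224
finger_force: 39.2
```

{"op": "send_rows", "data": {
  "series": [
    [[2.4,0.5,0,0,0,0,-1],[4,0.5,0,0,0,0,-1],[4,0.5,0,0,0,0,-1],[4,0.5,0,0,0,0,-1],[4,0.5,0,0,0,0,-1],[4,0.5,0,0,0,0,-1],[4,0.5,0,0,0,0,-1],[4,0.5,0,0,0,0,-1],[3,0.5,0,0,0,0,-1],[0,0,0,0,0,0,-1]]
  ]
}}

```text
time: 16.58
eef_pos: [0.578, 0.1648, 0.1753]
tcp_rot: [0.707, 0.707, -0.001, -0.001]
contact_force: [-0.6, 0.2, -2.1]
opening: 0.224
finger_force: 39.2
```

{"op": "send_rows", "data": {
  "series": [
    [[0,0,3,0,0,0,-1],[0,0,3,0,0,0,-1],[0,0,3,0,0,0,-1],[0,0,2.4,0,0,0,-1],[0,0,1.2,0,0,0,-1],[0,0,0.8,0,0,0,-1],[0,0,0.4,0,0,0,-1],[0,0,0,0,0,0,-1],[0,0,0,0,0,0,-1]]
  ]
}}

```text
time: 17.7
eef_pos: [0.5797, 0.1632, 0.0402]
tcp_rot: [0.708, 0.706, 0.001, 0.001]
contact_force: [-0.5, 0.2, -1.5]
opening: 0.224
finger_force: 39.3
```

{"op": "send_rows", "data": {
  "series": [
    [[0,0,0.4,0,0,0,-1],[0,0,0.1,0,0,0,-1],[0,0,0.1,0,0,0,-1],[0,0,0,0,0,0,-1],[0,0,0,0,0,0,-1]]
  ]
}}

```text
time: 18.32
eef_pos: [0.579, 0.1631, 0.0336]
tcp_rot: [0.708, 0.706, -0.0, -0.0]
contact_force: [-2.6, 0.2, 1.4]
opening: 0.223
finger_force: 39.7
```

Green is in contact with the bay floor. I'll release, rise and go to red at (0.537, -0.235).

{"op": "send_rows", "data": {
  "series": [
    [[0,0,0,0,0,0,-0.4],[0,0,0,0,0,0,-0.2],[0,0,0,0,0,0,0.2],[0,0,0,0,0,0,0.6],[0,0,0,0,0,0,1],[0,0,0,0,0,0,1],[0,0,-2,0,0,0,1],[0,0,-3,0,0,0,1],[0,0,-4,0,0,0,1],[0,0,-4,0,0,0,1]]
  ]
}}

```text
time: 19.58
eef_pos: [0.5793, 0.1632, 0.1661]
tcp_rot: [0.708, 0.706, 0.001, 0.0]
contact_force: [0.3, 0.8, -0.1]
opening: 1.001
finger_force: 0.0
```

{"op": "send_rows", "data": {
  "series": [
    [[-4.8,-0.5,-1,0,0,0,1],[-5,-0.5,-1,0,0,0,1],[-5,-0.5,0,0,0,0,1],[-5,-0.5,0,0,0,0,1],[-5,-0.5,0,0,0,0,1],[-5,-0.5,0,0,0,0,1],[-5,-0.5,0,0,0,0,1],[-5,-0.7,0,0,0,0,1],[0,0,0,0,0,0,1],[0,0,0,0,0,0,1]]
  ]
}}

```text
time: 20.82
eef_pos: [0.536, -0.2346, 0.1843]
tcp_rot: [0.708, 0.706, 0.0, 0.0]
contact_force: [-0.2, 1.0, 0.6]
opening: 0.997
finger_force: 0.0
```

```bash
python3 - <<'E'
from h import *
C=cams(); s=ctrl.get_state(); print(s["eef_pos"],s["opening"])
a=cv2.resize(C["scene"]["img"][100:320,100:390,::-1],None,fx=2.5,fy=2.5,interpolation=2)
cv2.imwrite("pics/g4.png",a)
E
```

```text
[ 0.53612293 -0.23358557  0.18382955] 1.0013772929600921
```

View pics/g4.png

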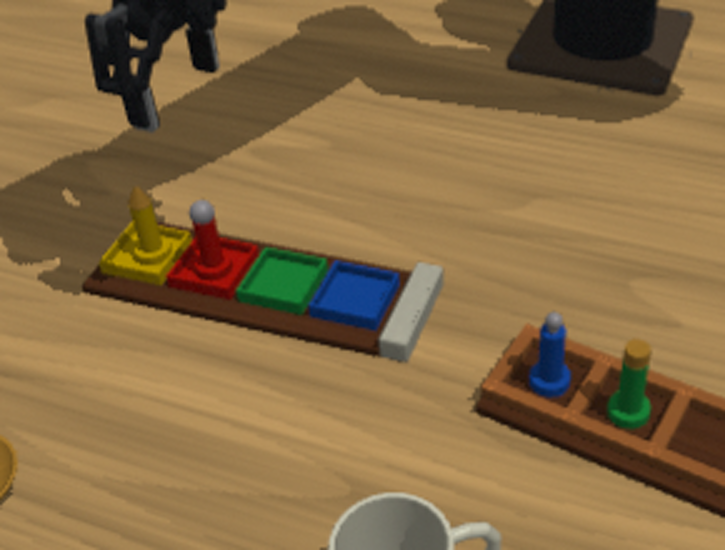

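Blue (550,380) and green (630,408) stand upright in their bays. Red at (207,250) is next.

{"op": "send_rows", "data": {
  "series": [
    [[-0.1,0.1,3,0,0,0,1],[0,0,4,0,0,0,1],[0,0,4,0,0,0,1],[0,0,2.4,0,0,0,1],[0,0,1.2,0,0,0,1],[0,0,0,0,0,0,1],[0,0,0,0,0,0,1]]
  ]
}}

```text
time: 21.8
eef_pos: [0.538, -0.236, 0.0388]
tcp_rot: [0.708, 0.706, 0.0, 0.001]
contact_force: [-0.0, 0.7, 0.1]
opening: 0.999
finger_force: 0.0
```

{"op": "send_rows", "data": {
  "series": [
    [[0,0,0,0,0,0,0.4],[0,0,0,0,0,0,-0.2],[0,0,0,0,0,0,-0.6],[0,0,0,0,0,0,-1],[0,0,0,0,0,0,-1],[0,0,0,0,0,0,-1],[0,0,0,0,0,0,-1],[0,0,0,0,0,0,-1],[0,0,0,0,0,0,-1]]
  ]
}}

```text
time: 22.92
eef_pos: [0.5372, -0.2359, 0.0376]
tcp_rot: [0.708, 0.706, 0.0, 0.0]
contact_force: [0.4, 0.2, 1.9]
opening: 0.226
finger_force: 39.0
```

{"op": "send_rows", "data": {
  "series": [
    [[0,0,-1,0,0,0,-1],[0,0,-2,0,0,0,-1],[0,0,-3,0,0,0,-1],[0,0,-3,0,0,0,-1],[0,0,-3,0,0,0,-1],[0,0,-2,0,0,0,-1],[0,0,0,0,0,0,-1]]
  ]
}}

```text
time: 23.8
eef_pos: [0.5378, -0.2364, 0.1799]
tcp_rot: [0.708, 0.706, 0.0, 0.002]
contact_force: [0.3, -0.2, -1.7]
opening: 0.223
finger_force: 39.1
```

{"op": "send_rows", "data": {
  "series": [
    [[2.8,0.6,0,0,0,0,-1],[5,0.6,0,0,0,0,-1],[5,0.6,0,0,0,0,-1],[5,0.6,0,0,0,0,-1],[5,0.6,0,0,0,0,-1],[5,0.6,0,0,0,0,-1],[5,0.6,0,0,0,0,-1],[5,0.6,0,0,0,0,-1],[5,0.6,0,0,0,0,-1],[4,0,0,0,0,0,-1]]
  ]
}}

```text
time: 25.05
eef_pos: [0.5913, 0.2338, 0.1752]
tcp_rot: [0.708, 0.706, -0.001, -0.001]
contact_force: [1.0, 0.2, -1.6]
opening: 0.226
finger_force: 39.1
```

{"op": "send_rows", "data": {
  "series": [
    [[0,0,0,0,0,0,-1],[0,0,0,0,0,0,-1],[0,0,0,0,0,0,-1]]
  ]
}}

```text
time: 25.42
eef_pos: [0.5921, 0.2309, 0.1766]
tcp_rot: [0.709, 0.706, -0.001, -0.0]
contact_force: [-0.0, 0.3, -1.3]
opening: 0.224
finger_force: 39.2
```

{"op": "send_rows", "data": {
  "series": [
    [[0.1,-0.1,3,0,0,0,-1],[0,0,3,0,0,0,-1],[0,0,3,0,0,0,-1],[0,0,2.4,0,0,0,-1],[0,0,1.2,0,0,0,-1],[0,0,0.8,0,0,0,-1],[0,0,0.4,0,0,0,-1],[0,0,0,0,0,0,-1],[0,0,0,0,0,0,-1]]
  ]
}}

```text
time: 26.55
eef_pos: [0.5919, 0.2333, 0.0402]
tcp_rot: [0.708, 0.706, 0.001, 0.0]
contact_force: [0.1, 0.2, -1.5]
opening: 0.22
finger_force: 39.2
```

{"op": "send_rows", "data": {
  "series": [
    [[0,0,0.4,0,0,0,-1],[0,0,0.1,0,0,0,-1],[0,0,0.1,0,0,0,-1],[0,0,0,0,0,0,-1],[0,0,0,0,0,0,-1]]
  ]
}}

```text
time: 27.18
eef_pos: [0.5912, 0.2331, 0.0336]
tcp_rot: [0.708, 0.706, -0.0, -0.0]
contact_force: [-1.5, -0.2, 2.9]
opening: 0.22
finger_force: 39.6
```

Red is down. I'll release and go to yellow at (0.538, -0.300).

{"op": "send_rows", "data": {
  "series": [
    [[0,0,0,0,0,0,-0.4],[0,0,0,0,0,0,-0.2],[0,0,0,0,0,0,0.2],[0,0,0,0,0,0,0.6],[0,0,0,0,0,0,1],[0,0,0,0,0,0,1],[0,0,-2,0,0,0,1],[0,0,-3,0,0,0,1],[0,0,-4,0,0,0,1],[0,0,-4,0,0,0,1]]
  ]
}}

```text
time: 28.42
eef_pos: [0.5915, 0.2332, 0.1662]
tcp_rot: [0.708, 0.706, 0.001, 0.0]
contact_force: [-0.2, 0.5, 0.3]
opening: 1.004
finger_force: 0.0
```

{"op": "send_rows", "data": {
  "series": [
    [[-5.3,-0.5,-1,0,0,0,1],[-5.3,-0.5,-1,0,0,0,1],[-5.3,-0.5,0,0,0,0,1],[-5.3,-0.5,0,0,0,0,1],[-5.3,-0.5,0,0,0,0,1],[-5.3,-0.5,0,0,0,0,1],[-5.3,-0.5,0,0,0,0,1],[-5.3,-0.6,0,0,0,0,1],[-5.3,-0.6,0,0,0,0,1],[-5.4,-0.6,0,0,0,0,1]]
  ]
}}

```text
time: 29.68
eef_pos: [0.5366, -0.2997, 0.1853]
tcp_rot: [0.708, 0.706, 0.0, 0.001]
contact_force: [0.5, 0.2, 0.3]
opening: 0.995
finger_force: 0.0
```

```bash
python3 - <<'E'
from h import *
C=cams(); C=cams(); s=ctrl.get_state(); print(s["eef_pos"],s["opening"])
# yellow: brass tip in both views if visible
H,S,V=cv2.split(hsv(C["scene"])); print(blobs(crop((H>=11)&(H<=21)&(S>150)&(V>70),145,168,168,190),15)[:3])
a=cv2.resize(C["scene"]["img"][120:330,110:460,::-1],None,fx=2.2,fy=2.2,interpolation=2)
cv2.imwrite("pics/g5.png",a)
E
```

```text
[ 0.53660678 -0.29876936  0.1846119 ] 1.0011364693774198
[(60, np.float64(154.98), np.float64(179.48), 151, 175, 10, 9)]
```

View pics/g5.png

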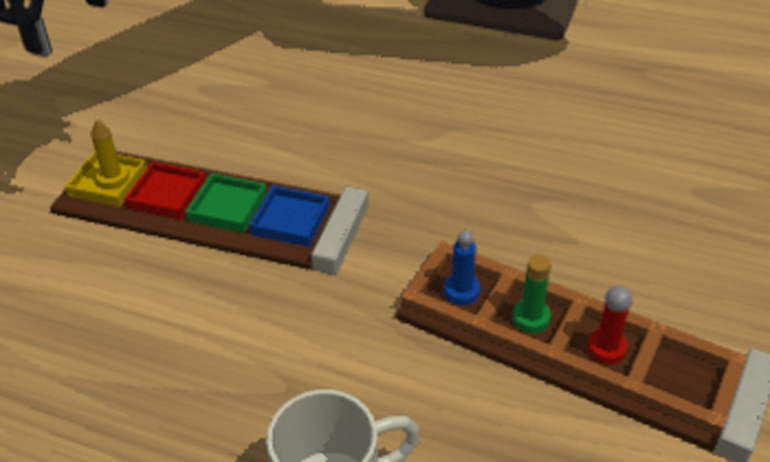

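Blue (462,290), green (532,317) and red (608,345) all stand upright in their bays. Yellow at (105,160) has not moved, so I'll grasp it.

{"op": "send_rows", "data": {
  "series": [
    [[0,0.1,3,0,0,0,1],[0,0,4,0,0,0,1],[0,0,4,0,0,0,1],[0,0,2.4,0,0,0,1],[0,0,1.2,0,0,0,1],[0,0,0,0,0,0,1],[0,0,0,0,0,0,1]]
  ]
}}

```text
time: 30.75
eef_pos: [0.5388, -0.2981, 0.039]
tcp_rot: [0.708, 0.706, 0.0, 0.001]
contact_force: [0.5, -0.3, -0.0]
opening: 0.996
finger_force: 0.0
```

{"op": "send_rows", "data": {
  "series": [
    [[0,0,0,0,0,0,0.4],[0,0,0,0,0,0,-0.2],[0,0,0,0,0,0,-0.6],[0,0,0,0,0,0,-1],[0,0,0,0,0,0,-1],[0,0,0,0,0,0,-1],[0,0,0,0,0,0,-1],[0,0,0,0,0,0,-1],[0,0,0,0,0,0,-1]]
  ]
}}

```text
time: 31.88
eef_pos: [0.5379, -0.2979, 0.0375]
tcp_rot: [0.708, 0.706, 0.0, 0.0]
contact_force: [-0.2, 0.6, 2.6]
opening: 0.218
finger_force: 39.0
```

{"op": "send_rows", "data": {
  "series": [
    [[0,0,-1,0,0,0,-1],[0,0,-2,0,0,0,-1],[0,0,-3,0,0,0,-1],[0,0,-3,0,0,0,-1],[0,0,-3,0,0,0,-1],[0,0,-2,0,0,0,-1],[0,0,0,0,0,0,-1]]
  ]
}}

```text
time: 32.75
eef_pos: [0.5387, -0.2985, 0.18]
tcp_rot: [0.708, 0.706, 0.0, 0.002]
contact_force: [1.3, 1.0, -2.3]
opening: 0.221
finger_force: 39.2
```

{"op": "send_rows", "data": {
  "series": [
    [[3,0.6,0,0,0,0,-1],[5,0.6,0,0,0,0,-1],[5,0.6,0,0,0,0,-1],[5,0.6,0,0,0,0,-1],[5,0.6,0,0,0,0,-1],[5,0.6,0,0,0,0,-1],[5,0.6,0,0,0,0,-1],[5,0.6,0,0,0,0,-1],[5,0.6,0,0,0,0,-1],[5,0.6,0,0,0,0,-1]]
  ]
}}

```text
time: 34.0
eef_pos: [0.5981, 0.1835, 0.1753]
tcp_rot: [0.708, 0.706, -0.001, -0.001]
contact_force: [0.3, -0.7, -1.7]
opening: 0.222
finger_force: 39.2
```

{"op": "send_rows", "data": {
  "series": [
    [[5,0.5,0,0,0,0,-1],[4,0,0,0,0,0,-1],[2.9,0,0,0,0,0,-1],[0,0,0,0,0,0,-1],[0,0,0,0,0,0,-1],[0,0,0,0,0,0,-1]]
  ]
}}

```text
time: 34.75
eef_pos: [0.6044, 0.2998, 0.1767]
tcp_rot: [0.709, 0.706, -0.001, -0.0]
contact_force: [1.0, 0.2, -1.8]
opening: 0.219
finger_force: 39.2
```

{"op": "send_rows", "data": {
  "series": [
    [[0,-0.1,3,0,0,0,-1],[0,0,3,0,0,0,-1],[0,0,3,0,0,0,-1],[0,0,2.4,0,0,0,-1],[0,0,1.2,0,0,0,-1],[0,0,0.8,0,0,0,-1],[0,0,0.4,0,0,0,-1],[0,0,0,0,0,0,-1],[0,0,0,0,0,0,-1]]
  ]
}}

```text
time: 35.88
eef_pos: [0.6041, 0.3013, 0.0403]
tcp_rot: [0.708, 0.706, 0.001, 0.0]
contact_force: [-0.5, -0.4, -0.9]
opening: 0.228
finger_force: 39.2
```

{"op": "send_rows", "data": {
  "series": [
    [[0,0,0.4,0,0,0,-1],[0,0,0.1,0,0,0,-1],[0,0,0.1,0,0,0,-1],[0,0,0,0,0,0,-1],[0,0,0,0,0,0,-1]]
  ]
}}

```text
time: 36.5
eef_pos: [0.6034, 0.301, 0.0336]
tcp_rot: [0.708, 0.706, -0.0, -0.0]
contact_force: [-0.5, 0.2, 0.8]
opening: 0.227
finger_force: 39.6
```

{"op": "send_rows", "data": {
  "series": [
    [[0,0,0,0,0,0,-0.4],[0,0,0,0,0,0,-0.2],[0,0,0,0,0,0,0.2],[0,0,0,0,0,0,0.6],[0,0,0,0,0,0,1],[0,0,0,0,0,0,1],[0,0,-2,0,0,0,1],[0,0,-3,0,0,0,1],[0,0,-4,0,0,0,1],[0,0,-4,0,0,0,1]]
  ]
}}

```text
time: 37.75
eef_pos: [0.6037, 0.3011, 0.1662]
tcp_rot: [0.708, 0.706, 0.001, 0.0]
contact_force: [0.8, 0.6, -0.2]
opening: 0.997
finger_force: 0.0
```

{"op": "send_rows", "data": {
  "series": [
    [[-5,-0.5,-2,0,0,0,1],[-5,-0.5,-2,0,0,0,1],[-5,-0.5,-1,0,0,0,1],[-5,-0.5,0,0,0,0,1],[-5,-0.5,0,0,0,0,1],[-5,-0.5,0,0,0,0,1],[-5,-0.5,0,0,0,0,1],[-5,-0.5,0,0,0,0,1],[-5,-0.5,0,0,0,0,1],[0,0,0,0,0,0,1]]
  ]
}}

```text
time: 39.0
eef_pos: [0.5571, -0.152, 0.2151]
tcp_rot: [0.71, 0.704, 0.0, 0.001]
contact_force: [-0.1, -0.6, -0.5]
opening: 0.998
finger_force: 0.0
```

```bash
python3 - <<'E'
from h import *
C=cams()
a=cv2.resize(C["scene"]["img"][200:335,270:475,::-1],None,fx=2.4,fy=2.4,interpolation=2)
b=cv2.resize(C["top"]["img"][150:230,130:290,::-1],None,fx=3,fy=3,interpolation=2)
im=np.zeros((570,500,3),np.uint8); im[:a.shape[0],:a.shape[1]]=a; im[326:326+b.shape[0],:b.shape[1]]=b[:244]
cv2.imwrite("pics/g6.png",im)
E
```

```text
(no output)
```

View pics/g6.png

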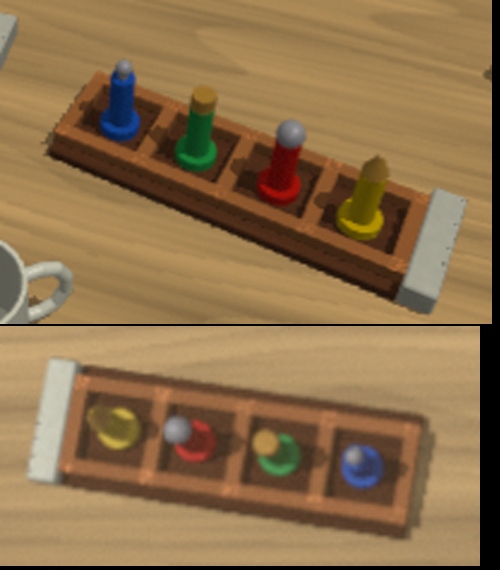

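All four punches stand upright and centred in their bays. From the white end they run yellow (118,428), red (195,440), green (277,453), blue (360,466) in the top view. That is the reverse of the old rack.

```bash
python3 -c "
from plant import ctrl
print(ctrl.sign_off())"
```

```text
the job is handed in; nothing more can be done
None
```

All four punches stand upright on the floors of the new rack's bays in reverse order (from the white end: yellow, red, green, blue), none fell, and the job was handed in at about 39 s.

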